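# Fit the new knob to the gas tap and hold it pressed

## Robot

A 7-joint arm with a two-finger parallel gripper is mounted at the origin on the work surface. World frame = base frame: x ahead of the robot, y to its left, z up, the work surface at z = 0. Lengths are in m, angles in rad, forces in N, time in s.
With the tool pointing down it reaches from about 0.4 to 0.85 m from the base axis. Payload 10.4 kg.
Tool frame: the origin (TCP) lies midway between the tips of the shut fingers; the grasp point (between the pads) lies 19 mm behind it; x points along the fingers, z is the direction in which the jaws open and shut, and the axes are right-handed (so a half turn about x gives the same grasp; the last joint's range is limited). The gripper opens to 87 mm and grips with 3 to 60 N. Pads are 19 mm wide; open, the fingers measure 117 mm over their backs; the gripper's body (75 mm by 190 mm) begins 51 mm behind the grasp point.
Start: joints at [-1.365, 0.332, -0.065, 1.46, 0.022, 1.35, -0.088], TCP at [0.142, 0.609, 0.223] pointing down, gripper open.
Joint ranges: [-2.6, 2.6], [-0.5, 2.12], [-1.47, 1.34], [0.16, 2.42], [-1.27, 4.41], [0.06, 2.06], [-2.6, 2.6]. Speed limits (rad/s): [2.22, 2.22, 2.79, 2.79, 3.14, 3.14, 3.14].

## Interface

Orientations are given as a unit quaternion [x, y, z, w].
In Python, from bench import read_state, camera, camera_params, close_job gives the robot as it stands.
- The arm moves only by the tool arm_command, never from a script. Its argument "targets" is a list of rows, each a list of 7 numbers: the closure in counts, from 0 (fully open) to 255 (shut), then the shift along the tool's x, y, z in mm, then the turn, a rotation vector about the tool's x, y, z in rad. A call has 1 to 10 rows; each row is the pose to reach, as a shift and turn from the pose commanded when the call began, along the tool's axes at that moment; what a row does not reach only later rows make up. A row lasts 1/10 s, in which the tool goes at most 50 mm and 8.59 degrees, less where a joint would pass 70% of its speed; a pose out of reach is approached as far as the arm can. A call with a gripper value outside its range is refused whole. The fingers move at their own pace and stop on an object; "newtons" is the grip in N (left out, the last holds). Time passes only in rows, so rows that repeat a pose let the fingers close. It gives the time, the measured TCP pose, the force and the opening at its end, in the units of the state.
- read_state(): the state, without advancing time (a new reading comes with each control period).
- camera(name): name is "side" or "top" or "wrist"; returns the picture (384x512x3 uint8, red, green, blue); there is no depth.
- camera_params(name): a dict with "intrinsics" (3x3 intrinsics, pixels), "dist" ([k1, k2, p1, p2, k3] as OpenCV has them; the pictures are not rectified), "xyz" and "orientation" of the camera in the world; the wrist camera has in their place "mount" (4x4, takes a point from camera to tool coordinates, whose origin is the TCP and whose axes are the tool frame's). Camera axes: x right, y down, z forward; pixel columns grow to the right and rows downward; lengths in m; the calibration is good to about 2 mm. A picture is of the moment at which its call begins: read the wrist's pose just before it. camera_params takes no time and is no camera call.
- close_job(): hands the job in, once; it reports no verdict.
The state is a dict: "time": time; "joint_positions": joint angles; "joint_vel": joint speeds; "joint_torque": joint torques, N m; "ee_pos": TCP position; "eef_rot": TCP orientation; "ft_force": force on the tool from outside, world axes, zero at the start; "torque": the same for the moment, N m; "width": finger opening in m.
Only numpy, scipy, OpenCV 4.12 (cv2) and the standard library are available. Lean on these libraries where they do the work, as an engineer would, in place of code of your own. Each camera call takes 0.05 s, during which the arm holds its last target.

## Task

The hob's new knob has just had its pointer line cut and is still in the drill vise: slide the vise jaw open, then lift the knob out. Turn it so that the flat in its bore matches the flat on the hob's bare tap spindle, push it fully home on the spindle, then keep pressing so that the tap is pushed right in; finish while still holding it pressed, without letting go. Leave everything else on the bench where it is.

Things in the scene. Friction and masses are not known exactly. Their poses are not given: they have to be found in the camera images.
- knob: new knob, loose, upright in the vise, black, 60 g, 38 mm tall: skirt 54 mm across and 7 mm high, above it a round fluted grip 40 mm across. Origin: centre of underside (36 mm above the bench; its lowest 9 mm are between the jaws). x = the way its white pointer line points, from centre to rim. Under it a blind D-bore 13.2 mm across; its flat is on the pointer's side (+x), 2.1 mm off the axis
- knob_seat (a point): on the knob's axis at the blind end of the bore, 18 mm above the knob's underside (bore mouth chamfered 1 to 1.6 mm); meets stem_tip when the knob is fully home. Axes as the knob's
- knob_pointer (a point): outer end of the white pointer line, on the top rim of the knob, 20 mm from its axis and 38 mm above its underside; on the side of the bore's flat
- vise: grey drill vise bolted to the bench. Origin: on the bench below the knob; x runs from the sliding jaw, spindle and T-bar (-x, robot's side) to the fixed jaw, whose face is at +27 mm. Jaw tops 45 mm above the bench, bed 52 mm wide and 20 mm high, bolting flanges 100 mm wide and 10 mm high. The knob stands on two parallels, tops at 36 mm
- jaw_top (a point): middle of the sliding jaw's top, 45 mm above the bench; moves with the jaw; axes as the vise's (jaw opens to -x). The jaw block is 60 mm wide (y) and 30 mm thick (x); this point is 17 mm behind its clamping face. Both 60 mm ends are free down to 20 mm above the bench, so it can be taken by its ends from above
- vise_jaw (a joint): travel of the sliding jaw in m: 0 = closed on the knob, 0.035 = fully open. Its quick-release latch is off, so jaw and spindle slide by hand against about 3 N of friction and stay where left
- hob: gas hob, steel top 290 by 510 mm, 70 mm above the bench. Origin: on the bench below the middle of its two taps; x from the tap end (robot's side) to the burners. Taps stand 55 mm to either side (y): one with its knob fitted (54 mm across, top 116 mm above the bench), one bare; which is which changes. Pan supports begin 59 mm beyond the taps' row and rise 40 mm above the steel top
- stem_tip (a point): centre of the bare tap spindle's tip, 96 mm above the bench, 26 mm above the steel top. Steel, upright, 12 mm round with one deep flat 1.5 mm off its axis (7.5 mm across), tip chamfered 1 mm. x points out of the flat (towards the burners, the way the fitted neighbour knob's pointer points), z up. It does not turn
- stem (a joint): how far the bare spindle is pushed in, in m: 0 = out, 0.006 = right in. Its spring pushes back with 5 N at first, 11 N when right in, and lifts it again when let go. With the knob fully home its skirt is 8 mm above the steel top with the spindle out, 2 mm with it right in
- old_knob: worn-out old knob, grey, 38 mm across, 20 mm tall, lying on the bench beside the hob; bystander
- file: flat file with a wooden handle, 235 mm long, on the bench left of the vise; bystander
- screwdriver: screwdriver 190 mm long with a black handle, on the bench between vise and hob; bystander
- jet: brass gas jet, 18 mm across, 26 mm tall, on the bench; bystander
- grease_jar: white jar with a steel lid, 66 mm across, 70 mm tall; bystander
- spares_box: small cardboard box 100 by 65 by 50 mm; bystander
- burner_cap: round cast-iron burner cap, 72 mm across, 9 mm thick; bystander
Things that resemble listed ones, but are neither listed nor needed, are in the scene too. Of the things shaped like the vise, the grey one is meant. What is shaped like the knob but orange or red is not meant.

How it is judged:
By the outcome, as a careful person would: the job done as asked, in the order asked, and still so for the second after the job is handed in, while the arm keeps its last pose, push and grip.
It also fails if it takes over 58 s, if anything falls off the work surface, if the arm or the gripper's body presses on something with over 40 N, if the wrist force passes 120 N, or if a joint passes its speed limit or range.

## Working session

There is one attempt and no reset: what is moved stays moved. The work goes in short steps, Python scripts to look and compute and a tool call to move; the robot and the scene stay as the last step left them, time stands still between calls to the robot, and variables do not carry over. Pictures are saved under pics/ and viewed, and the job is handed in when it is done.

Besides the shell and the picture viewer there is one more tool, called after "Call:" by a JSON object that holds its "method" and its "body", one argument or row to a line. arm_command: Moves the arm, as the interface text tells. Its arguments: {"type":"object","properties":{"targets":{"type":"array"},"newtons":{"type":"number"}},"required":["targets"]}

```bash
ls; mkdir -p pics
python3 - <<'E'
from bench import *
import cv2
s=read_state(); print(s)
for n in ["side","top","wrist"]:
    cv2.imwrite(f"pics/{n}0.png",camera(n)[:,:,::-1]); print(n,camera_params(n))
E
```

```text
pics
{'time': 0.0, 'joint_positions': array([-1.36459373,  0.33285974, -0.06472372,  1.46097916,  0.02164431,
        1.34991002, -0.0885006 ]), 'joint_vel': array([ 1.90449553e-03,  2.11021443e-04,  6.30126738e-05, -7.51955170e-04,
       -7.16288581e-04,  1.75793884e-03,  6.13218451e-04]), 'joint_torque': array([-7.19592254e-05, -6.23272991e+01,  2.42197764e-02, -3.89884257e+01,
       -6.14854437e-02,  4.01653675e-02,  1.59179040e-04]), 'ee_pos': array([0.14167275, 0.60831237, 0.22174353]), 'eef_rot': array([-0.44001947,  0.55417558,  0.43932123,  0.5534159 ]), 'ft_force': array([ 0.48641121,  0.19903532, -0.25116978]), 'torque': array([-0.04639901,  0.00503159, -0.02345647]), 'width': 0.08716417271612556}
side {'intrinsics': array([[416.37998709,   0.        , 252.43784542],
       [  0.        , 416.37998709, 196.3498331 ],
       [  0.        ,   0.        ,   1.        ]]), 'dist': array([0.03717318, 0.        , 0.        , 0.        , 0.        ]), 'xyz': array([ 0.06474441, -0.37136104,  0.77224576]), 'orientation': array([ 0.8675143 , -0.32574032,  0.13292641, -0.35162872])
[... 289 characters left out ...]
, 1.09256832]), 'orientation': array([-0.69732707,  0.71520933, -0.03062019,  0.03567895])}
wrist {'intrinsics': array([[304.25522366,   0.        , 253.26994343],
       [  0.        , 304.25522366, 190.59629047],
       [  0.        ,   0.        ,   1.        ]]), 'dist': array([-0.03725251,  0.        ,  0.        ,  0.        ,  0.        ]), 'mount': array([[ 9.59619185e-04, -2.60242230e-01,  9.65542884e-01,
        -1.62205674e-01],
       [ 5.58638944e-04, -9.65543038e-01, -2.60242827e-01,
         7.14634551e-02],
       [ 9.99999384e-01,  7.89123867e-04, -7.81172179e-04,
        -2.67094487e-05],
       [ 0.00000000e+00,  0.00000000e+00,  0.00000000e+00,
         1.00000000e+00]])}
```

View pics/top0.png

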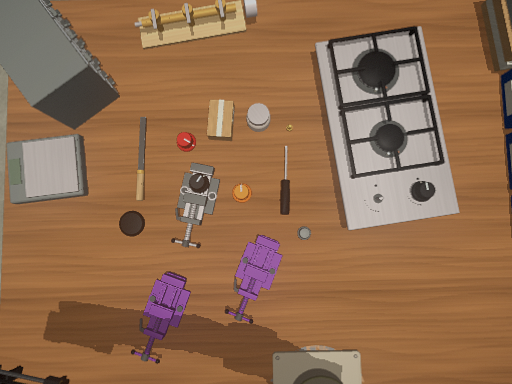

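View pics/side0.png

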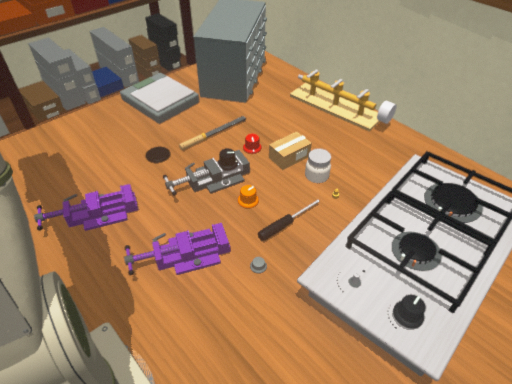

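View pics/wrist0.png

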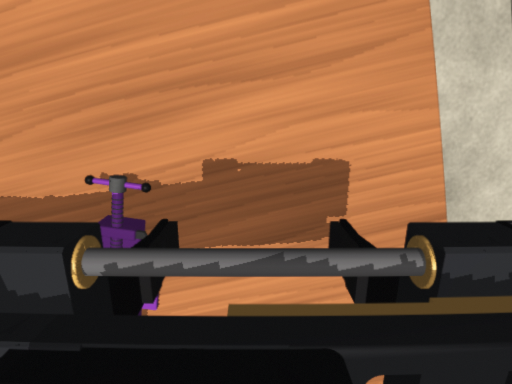

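Grey vise with the black knob is at top (199,185); the purple ones at (258,268) and (165,305) are not meant. The black disc at (131,223) is the burner cap, and the knobs at (242,192) orange and (186,141) red are decoys. Bare tap is at (378,199), fitted one at (423,190). Next I'll enlarge to confirm and measure.

```bash
cat > h.py <<'E'
import numpy as np,cv2
from bench import *
from scipy.spatial.transform import Rotation as R
def cam(n,s=None):
    p=camera_params(n)
    if n=="wrist":
        s=s or read_state()
        T=np.eye(4);T[:3,:3]=R.from_quat(s["eef_rot"]).as_matrix();T[:3,3]=s["ee_pos"]
        M=T@p["mount"];return p["intrinsics"],p["dist"],M[:3,:3],M[:3,3]
    return p["intrinsics"],p["dist"],R.from_quat(p["orientation"]).as_matrix(),np.array(p["xyz"])
def ray(c,uv):
    K,d,Rm,t=c
    x=cv2.undistortPoints(np.array([[uv]],float),K,d)[0,0]
    return t,Rm@np.array([x[0],x[1],1])
def atz(c,uv,z):
    t,r=ray(c,uv);return t+r*(z-t[2])/r[2]
def tri(l):
    A=np.zeros((3,3));b=np.zeros(3)
    for c,uv in l:
        t,r=ray(c,uv);r=r/np.linalg.norm(r);P=np.eye(3)-np.outer(r,r);A+=P;b+=P@t
    return np.linalg.solve(A,b)
def proj(c,X):
    K,d,Rm,t=c
    rv=cv2.Rodrigues(Rm.T)[0];return cv2.projectPoints(np.atleast_2d(np.array(X,float)),rv,-Rm.T@t,K,d)[0][:,0]
def crop(im,u,v,w,h,k,name):
    c=im[v:v+h,u:u+w];cv2.imwrite("pics/"+name,cv2.resize(c,None,fx=k,fy=k,interpolation=cv2.INTER_CUBIC))
E
python3 - <<'E'
from h import *
t=cv2.imread("pics/top0.png");s=cv2.imread("pics/side0.png")
crop(t,160,155,80,95,6,"t_vise.png");crop(t,350,165,100,60,8,"t_tap.png")
crop(s,160,140,100,60,8,"s_vise.png");crop(s,330,255,100,75,8,"s_tap.png")
E
```

```text
(no output)
```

View pics/t_vise.png

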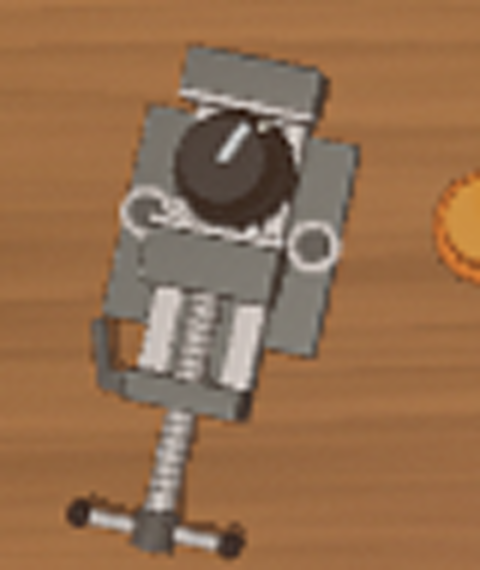

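View pics/s_vise.png

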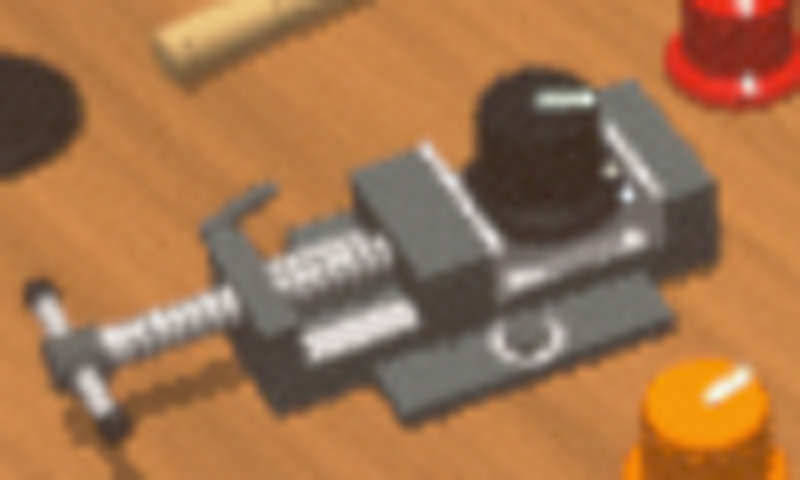

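View pics/t_tap.png

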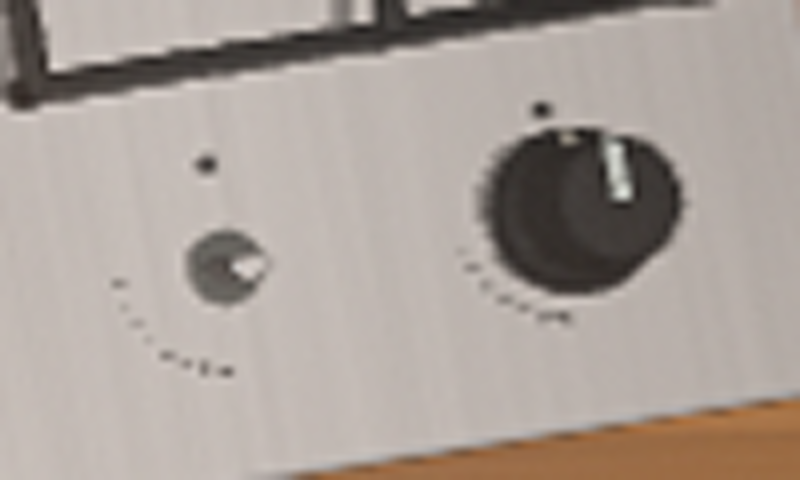

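View pics/s_tap.png

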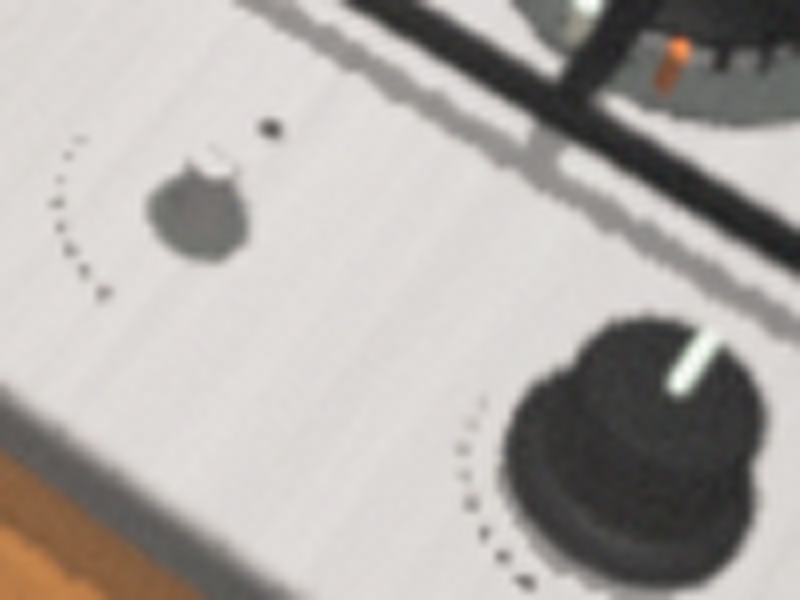

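Run:
```python
from h import *
c=cam("top");d=cam("side")
f=lambda x,y:(160+x/6,155+y/6); g=lambda x,y:(160+x/8,140+y/8)
tp=lambda x,y:(350+x/8,165+y/8); sp=lambda x,y:(330+x/8,255+y/8)
def P(n,a):print(n,np.round(a,4))
P("knobtop top",atz(c,f(220,160),.074)); P("knobtop side",atz(d,g(540,103),.074))
a=atz(c,f(228,160),.074);b=atz(c,f(246,124),.074);P("ptr out",b);print("ptr ang",np.degrees(np.arctan2(*(b-a)[[1,0]])))
a=atz(d,g(536,99),.074);b=atz(d,g(596,99),.074);P("ptr out side",b);print("ptr ang side",np.degrees(np.arctan2(*(b-a)[[1,0]])))
a=atz(c,f(312,355),.01);b=atz(c,f(358,150),.01);print("vise ang",np.degrees(np.arctan2(*(b-a)[[1,0]])))
a=atz(c,f(325,75),.045);b=atz(c,f(195,48),.045);print("vise y ang",np.degrees(np.arctan2(*(b-a)[[1,0]])))
P("jaw corners",[atz(c,f(*q),.045) for q in[(145,230),(280,248),(272,290),(138,275)]])
P("jaw corners side",[atz(d,g(*q),.045) for q in[(352,178),(422,143),(500,248),(430,275)]])
P("stem tip top",atz(c,tp(247,265),.096));P("side",atz(d,sp(212,160),.096));P("tri",tri([(c,tp(247,265)),(d,sp(212,160))]))
P("stem base",atz(c,tp(225,267),.072));P("side",atz(d,sp(200,222),.072))
a=atz(c,tp(207,163),.07);b=atz(c,tp(541,109),.07);P("dots",[a,b]);print("hob x ang",np.degrees(np.arctan2(*(b-a)[[1,0]]))+90)
a=atz(c,tp(623,198),.116);b=atz(c,tp(613,140),.116);print("fit ptr",np.degrees(np.arctan2(*(b-a)[[1,0]])))
a=atz(c,(343,228),.07);b=atz(c,(458,212),.07);print("hob edge+90",np.degrees(np.arctan2(*(b-a)[[1,0]]))+90)
s=read_state();print(R.from_quat(s["eef_rot"]).as_matrix())
```

```text
knobtop top [0.5673 0.2983 0.074 ]
knobtop side [0.5671 0.2993 0.074 ]
ptr out [0.5827 0.2869 0.074 ]
ptr ang -27.207682262535748
ptr out side [0.5821 0.2889 0.074 ]
ptr ang side -41.05409272733181
vise ang -13.498279858298568
vise y ang 76.68303773725393
jaw corners [[0.5407 0.3366 0.045 ]
 [0.5311 0.2768 0.045 ]
 [0.5125 0.2806 0.045 ]
 [0.5207 0.3398 0.045 ]]
jaw corners side [[0.5171 0.338  0.045 ]
 [0.5453 0.3369 0.045 ]
 [0.5326 0.279  0.045 ]
 [0.5078 0.2837 0.045 ]]
stem tip top [ 0.5106 -0.169   0.096 ]
side [ 0.5099 -0.1658  0.096 ]
tri [ 0.5095 -0.1673  0.0984]
stem base [ 0.512  -0.1693  0.072 ]
side [ 0.5095 -0.1679  0.072 ]
dots [[ 0.546  -0.1659  0.07  ]
 [ 0.5608 -0.2745  0.07  ]]
hob x ang 7.750793837637588
fit ptr 6.002757779329288
hob edge+90 6.492861374913645
[[-2.04490745e-04 -9.73942842e-01  2.26793517e-01]
 [-1.03164126e-03  2.26793606e-01  9.73942296e-01]
 [-9.99999447e-01 -3.48073630e-05 -1.05113681e-03]]
```

Confirmed: the grey vise holds the black knob, and the bare tap is the left one (crop shows a steel stem with the flat towards the burners). Going above the sliding jaw.

Call:
{"method": "arm_command", "body": {
  "targets": [
    [0, 0, -45, -21, 0, 0, 0],
    [0, 0, -90, -42, 0, 0, 0],
    [0, 0, -135, -63, 0, 0, 0],
    [0, 4, -180, -84, 0, 0, 0],
    [0, 8, -225, -105, 0, 0, 0],
    [0, 12, -270, -126, 0, 0, 0],
    [0, 16, -315, -147, 0, 0, 0],
    [0, 20, -360, -168, 0, 0, 0],
    [0, 23, -400, -187, 0, 0, 0],
    [0, 23, -440, -205, 0, 0, 0]
  ],
  "newtons": 30
}}

```text
time: 1.15
ee_pos: [0.5248, 0.3075, 0.1989]
eef_rot: [-0.44, 0.554, 0.44, 0.554]
ft_force: [1.0, 0.3, 0.7]
width: 0.0871
```

Run:
```python
from h import *
s=read_state();im=camera("wrist");cv2.imwrite("pics/w1.png",im[:,:,::-1])
print(s["time"],s["ee_pos"],s["ft_force"],R.from_quat(s["eef_rot"]).as_matrix().round(3).tolist())
```

```text
1.15 [0.52483339 0.30748911 0.19894774] [1.0140197  0.32782692 0.67755187] [[-0.001, -0.974, 0.227], [-0.001, 0.227, 0.974], [-1.0, 0.001, -0.001]]
```

View pics/w1.png

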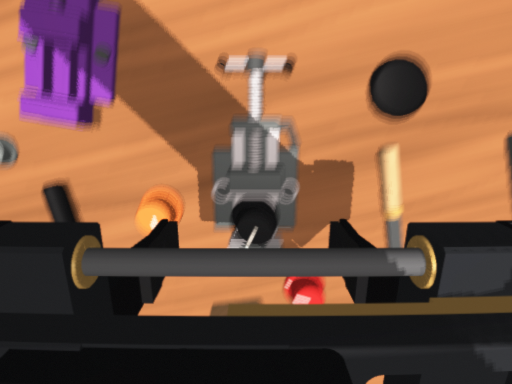

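Run:
```python
from h import *
s=read_state();im=camera("wrist")[:,:,::-1];cv2.imwrite("pics/w2.png",im)
print(s["time"],s["ee_pos"])
crop(im,200,130,120,125,5,"w2c.png")
```

```text
1.2 [0.53076798 0.30057947 0.19910166]
```

View pics/w2c.png

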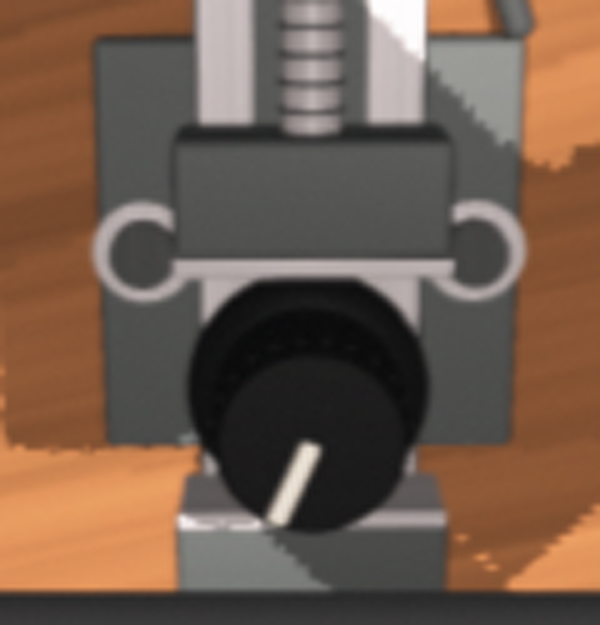

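Call:
{"method": "arm_command", "body": {
  "targets": [
    [0, 0, 0, 0, 0, 0, 0],
    [0, 0, 0, 0, 0, 0, 0],
    [0, 0, 0, 0, 0, 0, 0]
  ]
}}

```text
time: 1.55
ee_pos: [0.5227, 0.3107, 0.1995]
eef_rot: [-0.44, 0.553, 0.441, 0.553]
ft_force: [-0.2, -0.1, -0.5]
width: 0.087
```

Run:
```python
from h import *
s=read_state();im=camera("wrist")[:,:,::-1];cv2.imwrite("pics/w3.png",im)
print(s["time"],s["ee_pos"],s["ft_force"],read_state()["ee_pos"])
crop(im,200,130,120,125,5,"w3c.png")
```

```text
1.55 [0.52265783 0.31066501 0.19950529] [-0.23080596 -0.05399722 -0.45931953] [0.52279865 0.3105445  0.19959222]
```

View pics/w3c.png

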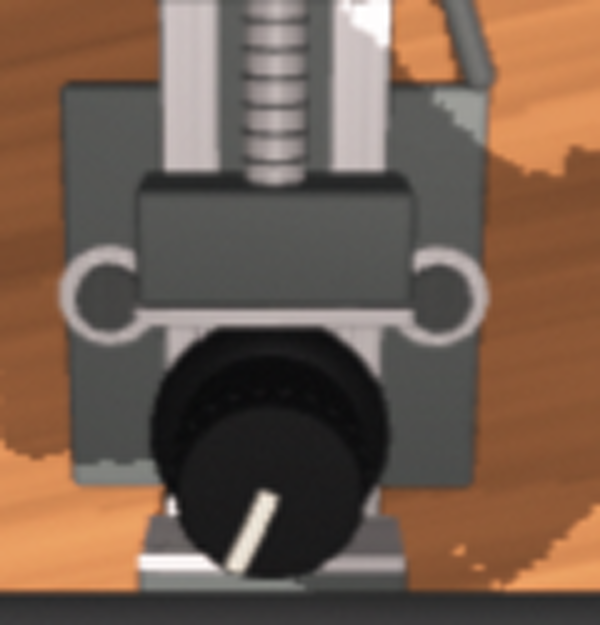

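Run:
```python
from h import *
s=read_state();w=cam("wrist",s)
q=lambda x,y:(200+x/5-.4,130+y/5-.4)
P=lambda n,a:print(n,np.round(a,4))
cs=np.array([atz(w,q(*p),.045) for p in[(138,187),(412,187),(412,310),(137,310)]]);P("jaw",cs);P("c",cs.mean(0))
a=cs[0]-cs[1];print("y ang",np.degrees(np.arctan2(a[1],a[0])));a=cs[3]-cs[2];print(np.degrees(np.arctan2(a[1],a[0])))
k=atz(w,q(271,491),.074);P("knobtop",k)
a=atz(w,q(270,492),.074);b=atz(w,q(235,572),.074);P("p",[a,b]);print(np.degrees(np.arctan2(*(b-a)[[1,0]])), np.degrees(np.arctan2(*(b-k)[[1,0]])),np.linalg.norm(b-k))
Rm=R.from_quat(s["eef_rot"]).as_matrix()
P("tool z ang",np.degrees(np.arctan2(Rm[1,2],Rm[0,2])))
P("tool shift to jaw",1e3*Rm.T@(np.r_[cs.mean(0)[:2],.026]-s["ee_pos"]))
P("tool shift to knob",1e3*Rm.T@(k-s["ee_pos"]))
```

```text
jaw [[0.5049 0.2862 0.045 ]
 [0.5179 0.3426 0.045 ]
 [0.5443 0.3372 0.045 ]
 [0.531  0.2793 0.045 ]]
c [0.5245 0.3113 0.045 ]
y ang -102.94002103375848
-102.93894641066633
knobtop [0.5668 0.3008 0.074 ]
p [[0.567  0.3005 0.074 ]
 [0.5826 0.2895 0.074 ]]
-35.122203493952355 -35.43479253643149 0.019357527397003655
tool z ang 77.0209
tool shift to jaw [173.592   -1.5767   1.0689]
tool shift to knob [125.5736 -45.1552   0.3   ]
```

Call:
{"method": "arm_command", "body": {
  "targets": [
    [0, 45, -1, 1, 0, 0, 0],
    [0, 90, -1, 1, 0, 0, 0],
    [0, 125, -1, 1, 0, 0, 0],
    [0, 150, -1, 1, 0, 0, 0],
    [0, 165, -1, 1, 0, 0, 0],
    [0, 173, -1, 1, 0, 0, 0],
    [0, 173, -1, 1, 0, 0, 0],
    [0, 173, -1, 1, 0, 0, 0]
  ]
}}

```text
time: 2.4
ee_pos: [0.5257, 0.3106, 0.0278]
eef_rot: [-0.44, 0.553, 0.44, 0.554]
ft_force: [-1.0, -0.3, 1.2]
width: 0.0871
```

Call:
{"method": "arm_command", "body": {
  "targets": [
    [60, 0, 0, 0, 0, 0, 0],
    [90, 0, 0, 0, 0, 0, 0],
    [120, 0, 0, 0, 0, 0, 0],
    [120, 0, 0, 0, 0, 0, 0],
    [120, 0, 0, 0, 0, 0, 0]
  ],
  "newtons": 25
}}

```text
time: 2.9
ee_pos: [0.5253, 0.3115, 0.0269]
eef_rot: [-0.44, 0.553, 0.44, 0.555]
ft_force: [2.6, 4.8, -3.0]
width: 0.0602
```

Call:
{"method": "arm_command", "body": {
  "targets": [
    [120, 0, 5, 0, 0, 0, 0],
    [120, 0, 11, 0, 0, 0, 0],
    [120, 0, 17, 0, 0, 0, 0],
    [120, 0, 23, 0, 0, 0, 0],
    [120, 0, 28, 0, 0, 0, 0],
    [120, 0, 32, 0, 0, 0, 0],
    [120, 0, 35, 0, 0, 0, 0],
    [120, 0, 35, 0, 0, 0, 0]
  ]
}}

```text
time: 3.7
ee_pos: [0.4913, 0.3194, 0.0269]
eef_rot: [-0.44, 0.553, 0.44, 0.555]
ft_force: [2.6, 4.9, -4.2]
width: 0.06
```

Call:
{"method": "arm_command", "body": {
  "targets": [
    [60, 0, 0, 0, 0, 0, 0],
    [0, 0, 0, 0, 0, 0, 0],
    [0, 0, 0, 0, 0, 0, 0],
    [0, -20, 0, 0, 0, 0, 0],
    [0, -60, 0, 0, 0, 0, 0],
    [0, -105, -10, 0, 0, 0, 0],
    [0, -145, -25, 0, 0, 0, 0],
    [0, -173, -35, 0, 0, 0, 0],
    [0, -173, -35, 0, 0, 0, 0],
    [0, -173, -35, 0, 0, 0, 0]
  ]
}}

```text
time: 4.7
ee_pos: [0.5251, 0.3099, 0.1996]
eef_rot: [-0.439, 0.554, 0.44, 0.554]
ft_force: [-0.1, 0.1, -0.4]
width: 0.0868
```

Run:
```python
from h import *
camera("side");camera("side")
s=read_state();im=camera("wrist")[:,:,::-1];cv2.imwrite("pics/w4.png",im)
print(s["time"],s["ee_pos"],s["eef_rot"],s["ft_force"],read_state()["ee_pos"])
crop(im,200,100,120,155,5,"w4c.png")
```

```text
4.8 [0.52406987 0.30985903 0.19815964] [-0.43964616  0.5544958   0.43989149  0.55293864] [-0.82389687  0.44627743 -0.00413181] [0.52401324 0.30986896 0.19805304]
```

View pics/w4c.png

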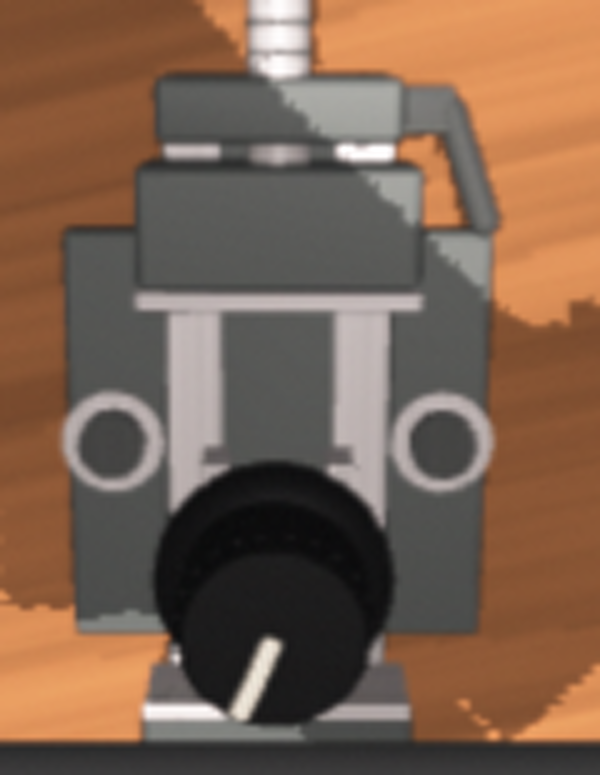

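Run:
```python
from h import *
s=read_state();w=cam("wrist",s)
q=lambda x,y:(200+x/5-.4,100+y/5-.4)
P=lambda n,a:print(n,np.round(a,4))
k=atz(w,q(276,637),.074);P("knobtop",k)
a=atz(w,q(274,640),.074);b=atz(w,q(239,716),.074);P("p",[a,b]);print(np.degrees(np.arctan2(*(b-a)[[1,0]])), np.degrees(np.arctan2(*(b-k)[[1,0]])),np.linalg.norm(b-k))
# predicted circle of top at r=20 & skirt r=27 at z .043
im=cv2.imread("pics/w4.png");big=cv2.resize(im[100:255,200:320],None,fx=5,fy=5,interpolation=cv2.INTER_CUBIC)
for r,z in[(.02,.074),(.027,.043)]:
    t=np.linspace(0,2*np.pi,90);X=np.c_[k[0]+r*np.cos(t),k[1]+r*np.sin(t),0*t+z]
    for u in proj(w,X): cv2.circle(big,(int((u[0]-200+.4)*5),int((u[1]-100+.4)*5)),1,(0,255,0),-1)
cv2.imwrite("pics/w4o.png",big)
Rm=R.from_quat(s["eef_rot"]).as_matrix()
P("tool shift to knob",1e3*Rm.T@(np.r_[k[:2],.047]-s["ee_pos"])); print(s["joint_positions"])
```

```text
knobtop [0.5666 0.3011 0.074 ]
p [[0.5671 0.3006 0.074 ]
 [0.5817 0.2898 0.074 ]]
-36.24971688172597 -36.59723899347357 0.01888176683163902
tool shift to knob [150.9739 -43.6908   1.3503]
[-0.78974417  0.31092656  0.22466212  1.55115788 -0.07106884  1.28999833
  0.7868421 ]
```

View pics/w4o.png

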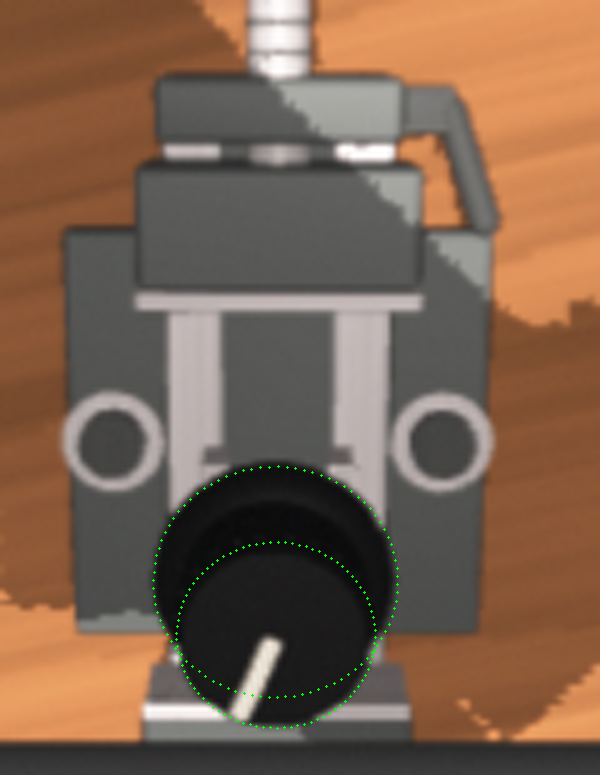

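Call:
{"method": "arm_command", "body": {
  "targets": [
    [0, 30, -25, 1, 0, 0, 0],
    [0, 70, -43, 1, 0, 0, 0],
    [0, 105, -43, 1, 0, 0, 0],
    [0, 130, -43, 1, 0, 0, 0],
    [0, 145, -43, 1, 0, 0, 0],
    [0, 152, -43, 1, 0, 0, 0],
    [0, 152, -43, 1, 0, 0, 0],
    [0, 152, -43, 1, 0, 0, 0]
  ],
  "newtons": 10
}}

```text
time: 5.65
ee_pos: [0.5677, 0.3018, 0.0488]
eef_rot: [-0.44, 0.553, 0.44, 0.554]
ft_force: [-0.1, 0.3, 0.7]
width: 0.0868
```

Call:
{"method": "arm_command", "body": {
  "targets": [
    [70, 0, 0, 0, 0, 0, 0],
    [110, 0, 0, 0, 0, 0, 0],
    [130, 0, 0, 0, 0, 0, 0],
    [150, 0, 0, 0, 0, 0, 0],
    [170, 0, 0, 0, 0, 0, 0],
    [180, 0, 0, 0, 0, 0, 0],
    [180, 0, 0, 0, 0, 0, 0]
  ]
}}

```text
time: 6.35
ee_pos: [0.5671, 0.3013, 0.0475]
eef_rot: [-0.44, 0.554, 0.44, 0.554]
ft_force: [0.3, 1.0, 0.2]
width: 0.0395
```

Call:
{"method": "arm_command", "body": {
  "targets": [
    [200, 0, 0, 0, 0, 0, 0],
    [200, 0, 0, 0, 0, 0, 0],
    [200, 0, 0, 0, 0, 0, 0]
  ],
  "newtons": 45
}}

```text
time: 6.65
ee_pos: [0.5671, 0.3013, 0.0475]
eef_rot: [-0.44, 0.554, 0.44, 0.554]
ft_force: [-0.3, 0.6, 0.4]
width: 0.0386
```

Call:
{"method": "arm_command", "body": {
  "targets": [
    [200, -10, 0, 0, 0, 0, 0],
    [200, -30, 0, 0, 0, 0, 0],
    [200, -65, 0, 0, 0, 0, 0],
    [200, -105, 0, 0, 0, 0, 0],
    [200, -140, 0, 0, 0, 0, 0],
    [200, -155, 0, 0, 0, 0, 0],
    [200, -155, 0, 0, 0, 0, 0],
    [200, -155, 0, 0, 0, 0, 0]
  ]
}}

```text
time: 7.45
ee_pos: [0.5666, 0.3011, 0.2013]
eef_rot: [-0.44, 0.554, 0.44, 0.553]
ft_force: [-0.2, -0.2, -1.6]
width: 0.039
```

Run:
```python
from h import *
s=read_state();im=camera("wrist")[:,:,::-1];cv2.imwrite("pics/w5.png",im)
print(s["time"],s["ee_pos"],s["eef_rot"],s["ft_force"],s["width"])
crop(im,180,180,150,115,5,"w5c.png")
cv2.imwrite("pics/side5.png",camera("side")[:,:,::-1])
```

```text
7.45 [0.56658479 0.30106553 0.20131285] [-0.4395914   0.55426211  0.43978423  0.55330168] [-0.16182393 -0.24125246 -1.61180271] 0.039025808787103995
```

View pics/w5c.png

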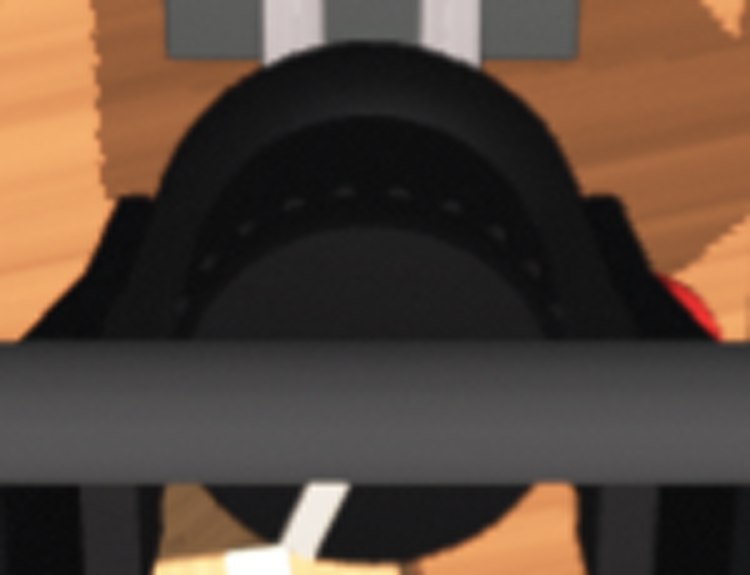

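View pics/side5.png

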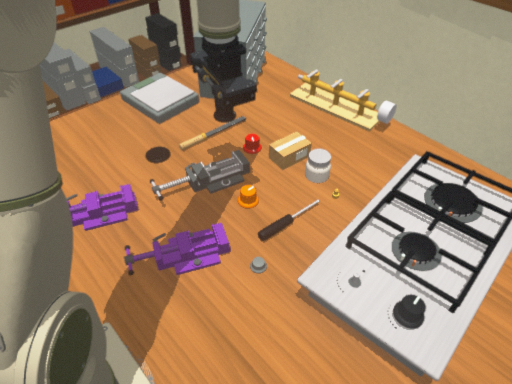

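Knob held and out of the vise. Fit its pose in the tool frame by overlay.

```bash
cat > ov.py <<'E'
from h import *
def overlay(src,s,off,y,z,ang,name,box=(180,180,150,115),k=5,ux=11.5):
    w=cam("wrist",s);Rm=R.from_quat(s["eef_rot"]).as_matrix()
    im=cv2.imread(src);u,v,W,H=box
    big=cv2.resize(im[v:v+H,u:u+W],None,fx=k,fy=k,interpolation=cv2.INTER_CUBIC)
    def dr(T,col):
        X=s["ee_pos"]+(np.array(T)/1e3)@Rm.T
        for p in proj(w,X): cv2.circle(big,(int((p[0]-u+.5)*k-.5),int((p[1]-v+.5)*k-.5)),1,col,-1)
    t=np.linspace(0,2*np.pi,140)
    for r,h,c in[(20,38,(0,255,0)),(27,7,(0,255,255)),(27,0,(255,255,0))]:
        dr(np.c_[0*t+ux-h,y+r*np.cos(t),z+r*np.sin(t)],c)
    q=np.linspace(0,20,20);a=np.radians(ang)
    # ang measured about tool x from -y (tool) towards z
    dr(np.c_[0*q+ux-38,y-q*np.cos(a),z+q*np.sin(a)],(0,0,255))
    cv2.imwrite("pics/"+name,big)
E
python3 - <<'E'
from ov import *
s=dict(ee_pos=np.array([0.56658479,0.30106553,0.20131285]),eef_rot=[-0.4395914,0.55426211,0.43978423,0.55330168])
overlay("pics/w5.png",s,0,0,0,-22.5,"w5o.png")
E
```

```text
(no output)
```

View pics/w5o.png

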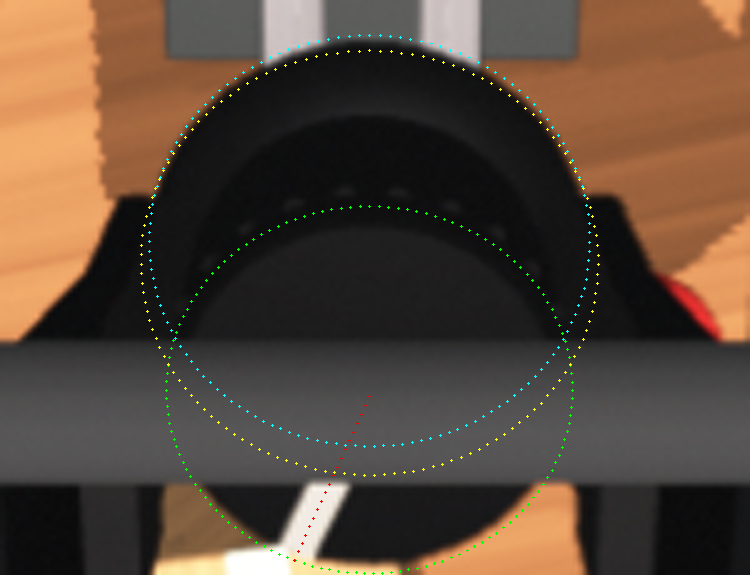

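Run:
```python
from ov import *
s=dict(ee_pos=np.array([0.56658479,0.30106553,0.20131285]),eef_rot=[-0.4395914,0.55426211,0.43978423,0.55330168])
overlay("pics/w5.png",s,0,-0.6,0,-21,"w5o2.png")
```

```text
(no output)
```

View pics/w5o2.png

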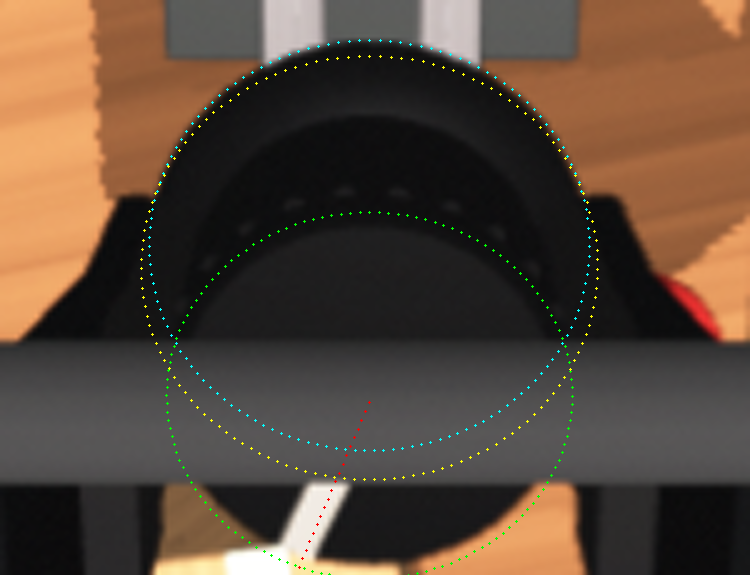

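Call:
{"method": "arm_command", "body": {
  "targets": [
    [200, 0, -8, -35, -0.08, 0, 0],
    [200, 0, -18, -80, -0.17, 0, 0],
    [200, 0, -28, -125, -0.26, 0, 0],
    [200, 0, -38, -170, -0.35, 0, 0],
    [200, 0, -48, -215, -0.44, 0, 0],
    [200, 0, -58, -260, -0.52, 0, 0],
    [200, 0, -68, -305, -0.6, 0, 0],
    [200, 0, -78, -350, -0.68, 0, 0],
    [200, 0, -88, -395, -0.73, 0, 0],
    [200, 0, -96, -430, -0.73, 0, 0]
  ]
}}

```text
time: 8.55
ee_pos: [0.5618, -0.1424, 0.2011]
eef_rot: [-0.608, 0.361, 0.609, 0.36]
ft_force: [0.6, 0.3, -0.4]
width: 0.039
```

Call:
{"method": "arm_command", "body": {
  "targets": [
    [200, 0, 0, 0, 0, 0, 0],
    [200, 0, 0, 0, 0, 0, 0],
    [200, 0, 0, 0, 0, 0, 0],
    [200, 0, 0, 0, 0, 0, 0]
  ]
}}

```text
time: 8.95
ee_pos: [0.5632, -0.1376, 0.202]
eef_rot: [-0.608, 0.36, 0.609, 0.36]
ft_force: [0.5, -0.1, -0.6]
width: 0.0391
```

Run:
```python
from h import *
s=read_state();im=camera("wrist")[:,:,::-1];cv2.imwrite("pics/w6.png",im)
print(s["time"],s["ee_pos"].tolist(),s["eef_rot"].tolist(),s["ft_force"],s["width"],s["joint_positions"],read_state()["ee_pos"])
```

```text
8.95 [0.5631734064145226, -0.13758541482841874, 0.20200448277251049] [-0.6084749924836338, 0.35960421458955877, 0.6091420769345068, 0.3597067173120121] [ 0.47020347 -0.12458137 -0.61505961] 0.03906207131996357 [-0.17362821  0.2495142   0.39740742  1.63384622 -0.10040294  1.27921378
  2.31611826] [ 0.56318746 -0.13780441  0.20218671]
```

View pics/w6.png

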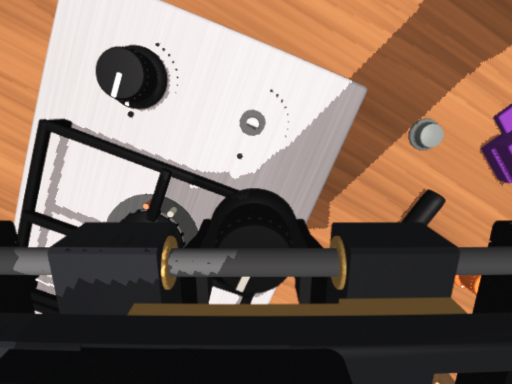

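Run:
```python
from h import *
im=cv2.imread("pics/w6.png")
crop(im,222,85,75,85,8,"w6c.png");crop(im,85,30,100,100,6,"w6d.png")
```

```text
(no output)
```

View pics/w6c.png

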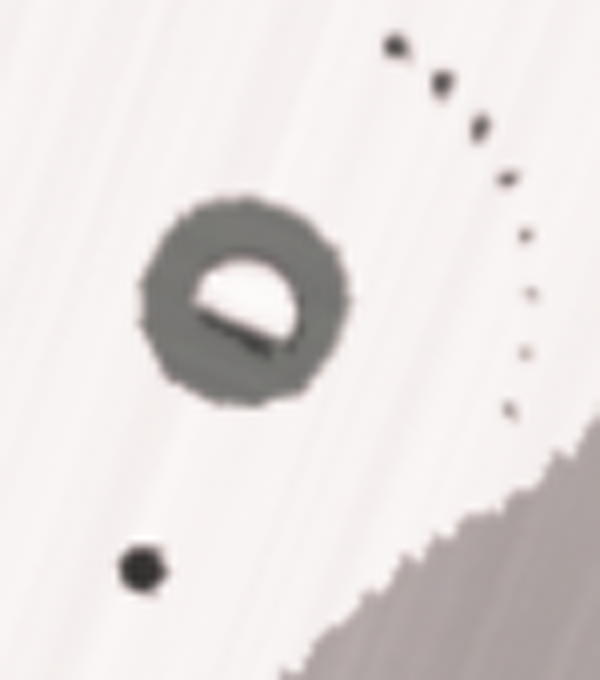

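View pics/w6d.png

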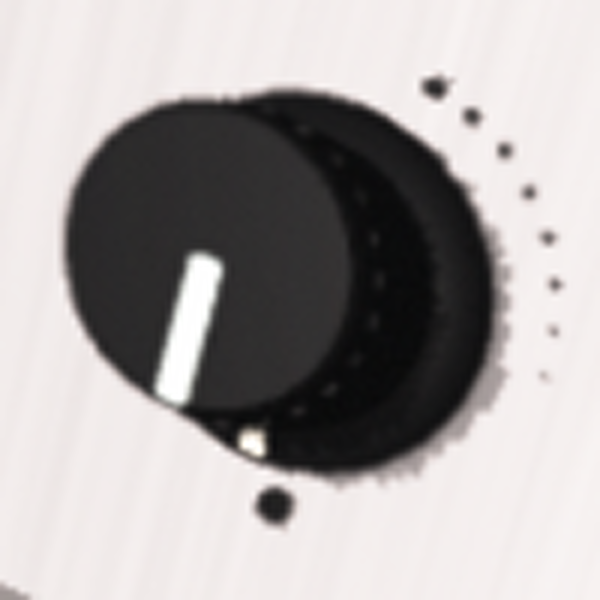

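```bash
cat > st.py <<'E'
from h import *
import sys
s=dict(ee_pos=np.array([0.5631734064145226,-0.13758541482841874,0.20200448277251049]),eef_rot=[-0.6084749924836338,0.35960421458955877,0.6091420769345068,0.3597067173120121])
w=cam("wrist",s)
q=lambda x,y:(222+(x+.5)/8-.5,85+(y+.5)/8-.5); r6=lambda x,y:(85+(x+.5)/6-.5,30+(y+.5)/6-.5)
P=lambda n,a:print(n,np.round(a,4))
d1=atz(w,q(142,570),.07);d2=atz(w,r6(275,505),.07);P("dots",[d1,d2]);v=d1-d2;hx=np.degrees(np.arctan2(v[1],v[0]))-90;print("hobx",hx)
a=atz(w,q(193,303),.096);b=atz(w,q(297,342),.096);v=a-b;print("flat dir",np.degrees(np.arctan2(v[1],v[0])),np.linalg.norm(v))
a=atz(w,r6(205,258),.116);b=atz(w,r6(173,397),.116);v=b-a;print("fit ptr",np.degrees(np.arctan2(v[1],v[0])))
P("ring c",atz(w,q(246,300),.072))
cx,cy,ang=map(float,sys.argv[1:4]);a0=np.radians(ang)
im=cv2.imread("pics/w6.png");k=8;u,v_,W,H=222,85,75,85
big=cv2.resize(im[v_:v_+H,u:u+W],None,fx=k,fy=k,interpolation=cv2.INTER_CUBIC)
for r,z,c in[(5,.096,(0,0,255)),(6,.095,(0,200,0))]:
    t=np.linspace(0,2*np.pi,100);X=np.minimum(r*np.cos(t),1.5);Y=r*np.sin(t)
    pts=np.c_[cx+(X*np.cos(a0)-Y*np.sin(a0))/1e3,cy+(X*np.sin(a0)+Y*np.cos(a0))/1e3,0*t+z]
    for p in proj(w,pts):cv2.circle(big,(int((p[0]-u+.5)*k-.5),int((p[1]-v_+.5)*k-.5)),1,c,-1)
cv2.imwrite("pics/"+sys.argv[4],big)
E
python3 st.py 0.511 -0.1675 7 st1.png
```

```text
dots [[ 0.5457 -0.1625  0.07  ]
 [ 0.56   -0.2716  0.07  ]]
hobx 7.469445254556831
flat dir -81.34160020035365 0.011969967930319061
fit ptr 9.547535699393496
ring c [ 0.5114 -0.1669  0.072 ]
```

View pics/st1.png

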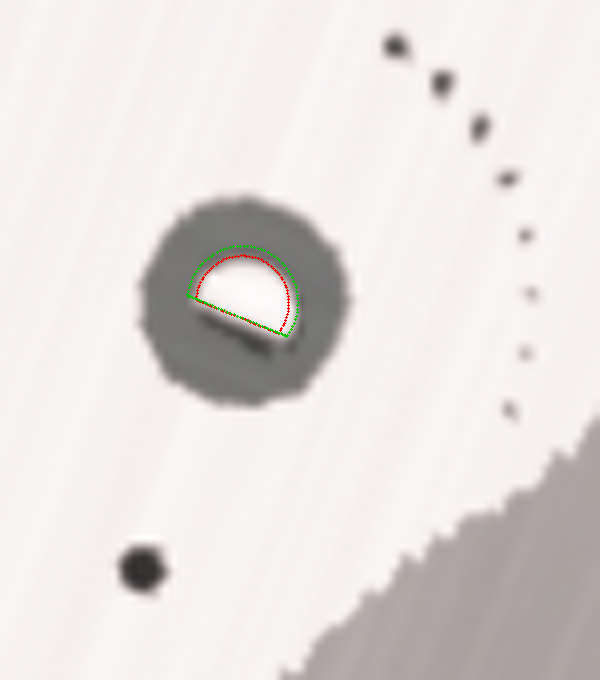

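```bash
python3 st.py 0.5113 -0.167 8 st2.png >/dev/null
python3 - <<'E'
from ov import *
from h import *
s=dict(ee_pos=np.array([0.5631734064145226,-0.13758541482841874,0.20200448277251049]),eef_rot=[-0.6084749924836338,0.35960421458955877,0.6091420769345068,0.3597067173120121])
Rm=R.from_quat(s["eef_rot"]).as_matrix();print(Rm.round(4)); print(np.degrees(np.arctan2(-Rm[1,1],-Rm[0,1])))
overlay("pics/w6.png",s,0,-0.6,0,-21.5,"w6o.png")
k=s["ee_pos"]+Rm@np.array([11.5,-.6,0])/1e3
print(k, 1e3*Rm.T@(np.array([.5113,-.167,k[2]])-k))
E
```

```text
[[-7.000e-04 -8.758e-01 -4.826e-01]
 [ 6.000e-04 -4.826e-01  8.758e-01]
 [-1.000e+00  4.000e-04  9.000e-04]]
28.854814025021106
[ 0.56369042 -0.13728891  0.19050427] [ 2.07266639e-02  6.02242350e+01 -7.39155636e-01]
```

View pics/w6o.png

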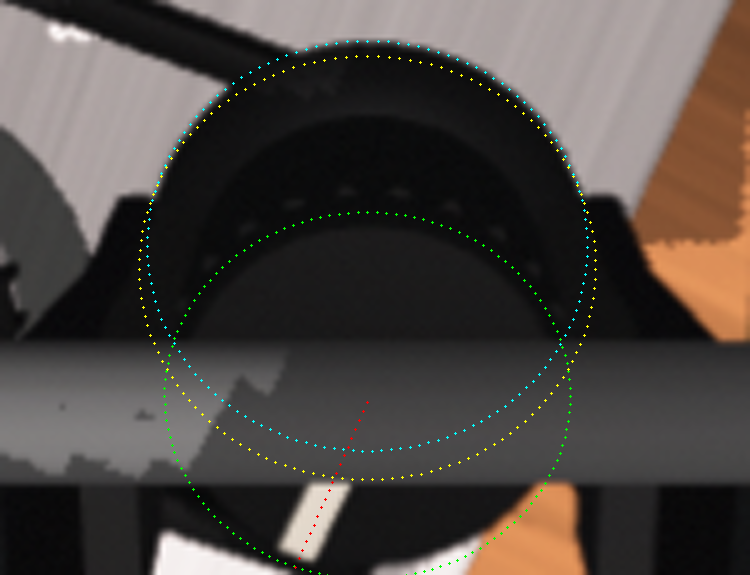

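View pics/st2.png

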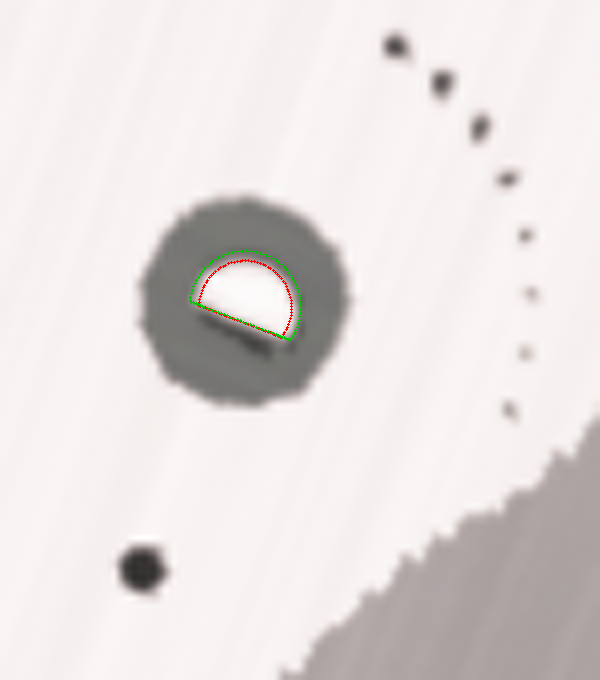

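Call:
{"method": "arm_command", "body": {
  "targets": [
    [200, 0, 20, 0, 0, 0, 0],
    [200, 0, 45, -1, -0.015, 0, 0],
    [200, 15, 60, -1, -0.015, 0, 0],
    [200, 45, 60, -1, -0.015, 0, 0],
    [200, 70, 60, -1, -0.015, 0, 0],
    [200, 82, 60, -1, -0.015, 0, 0],
    [200, 82, 60, -1, -0.015, 0, 0],
    [200, 82, 60, -1, -0.015, 0, 0],
    [200, 82, 60, -1, -0.015, 0, 0]
  ]
}}

```text
time: 9.9
ee_pos: [0.5118, -0.1691, 0.1218]
eef_rot: [0.612, -0.355, -0.61, -0.356]
ft_force: [-0.1, 0.1, -0.7]
width: 0.0392
```

Run:
```python
from h import *
s=read_state();im=camera("side")[:,:,::-1]
print(s["time"],s["ee_pos"].tolist(),s["eef_rot"].tolist(),s["ft_force"],s["width"],s["joint_positions"][6],read_state()["ee_pos"])
crop(im,300,210,120,100,6,"s7.png")
crop(camera("top")[:,:,::-1],335,150,120,90,6,"t7.png")
```

```text
9.9 [0.5118401134288283, -0.16908629298520353, 0.12181657054797167] [0.6117590802692646, -0.35545171476855975, -0.6104537624010312, -0.3560212214835221] [-0.06969061  0.10012045 -0.67428888] 0.039156126512392454 2.408427816588656 [ 0.51174436 -0.16913803  0.12173122]
```

View pics/s7.png

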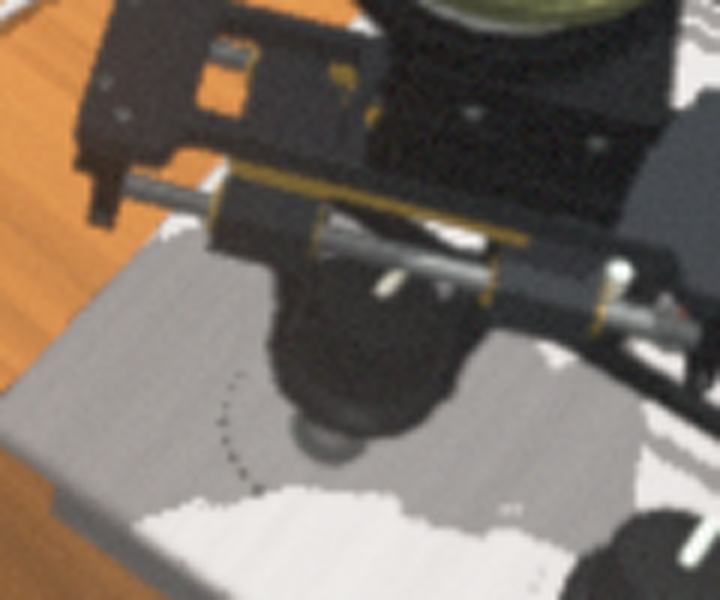

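Call:
{"method": "arm_command", "body": {
  "targets": [
    [200, 0, 0, 0, 0, 0, 0],
    [200, 0, 0, 0, 0, 0, 0],
    [200, 0, 0, 0, 0, 0, 0]
  ]
}}

```text
time: 10.3
ee_pos: [0.511, -0.169, 0.1207]
eef_rot: [0.611, -0.356, -0.611, -0.356]
ft_force: [0.3, 0.2, -0.1]
width: 0.0386
```

Run:
```python
from h import *
for i in range(6):
    s=read_state();print(s["time"],s["ee_pos"].round(4),s["ft_force"].round(1)); camera("side") if i<5 else 0
Rm=R.from_quat(s["eef_rot"]).as_matrix()
print(np.degrees(np.arctan2(-Rm[1,1],-Rm[0,1])),1e3*Rm.T@(np.r_[.5109,-.1675,0]-s["ee_pos"]))
```

```text
10.3 [ 0.511  -0.169   0.1207] [ 0.3  0.2 -0.1]
10.35 [ 0.5109 -0.169   0.1206] [ 0.2  0.3 -0.4]
10.4 [ 0.5109 -0.1691  0.1206] [-0.6  0.  -0.4]
10.45 [ 0.5109 -0.169   0.1205] [-0.3  0.1 -1.3]
10.5 [ 0.5109 -0.169   0.1205] [-0.2 -0.2 -0.4]
10.55 [ 0.5109 -0.169   0.1205] [-0.5  0.  -1.8]
29.577779374219734 [120.4878791   -0.73238697   1.2952267 ]
```

Call:
{"method": "arm_command", "body": {
  "targets": [
    [200, 2, -0.7, 1.3, 0, 0, 0],
    [200, 5, -0.7, 1.3, 0, 0, 0],
    [200, 8, -0.7, 1.3, 0, 0, 0],
    [200, 10, -0.7, 1.3, 0, 0, 0],
    [200, 10, -0.7, 1.3, 0, 0, 0],
    [200, 10, -0.7, 1.3, 0, 0, 0],
    [200, 10, -0.7, 1.3, 0, 0, 0]
  ],
  "newtons": 50
}}

```text
time: 11.25
ee_pos: [0.5109, -0.1676, 0.1106]
eef_rot: [0.611, -0.356, -0.611, -0.356]
ft_force: [-0.4, 0.2, -0.5]
width: 0.039
```

Run:
```python
from h import *
s=read_state();print(s["time"],s["ee_pos"].round(4),s["ft_force"].round(1))
im=camera("wrist")[:,:,::-1];cv2.imwrite("pics/w8.png",im)
crop(im,180,150,150,130,5,"w8c.png")
im=camera("side")[:,:,::-1];crop(im,310,230,100,75,8,"s8.png")
```

```text
11.25 [ 0.5109 -0.1676  0.1106] [-0.4  0.2 -0.5]
```

View pics/s8.png

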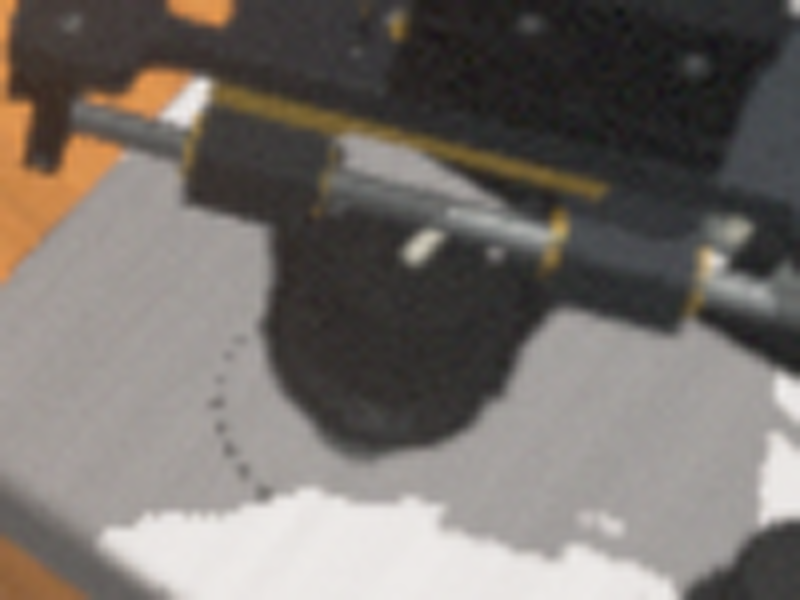

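View pics/w8c.png

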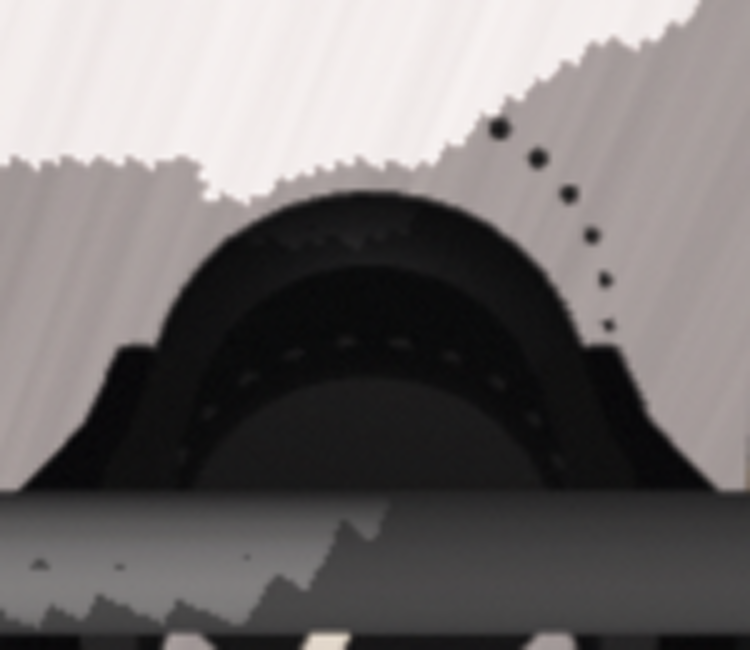

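Well aligned. The measured TCP is on target, so I start the slow insertion.

Call:
{"method": "arm_command", "body": {
  "targets": [
    [200, 1, 0, 0, 0, 0, 0],
    [200, 2, 0, 0, 0, 0, 0],
    [200, 3, 0, 0, 0, 0, 0],
    [200, 4, 0, 0, 0, 0, 0],
    [200, 5, 0, 0, 0, 0, 0],
    [200, 6, 0, 0, 0, 0, 0],
    [200, 6, 0, 0, 0, 0, 0]
  ]
}}

```text
time: 12.05
ee_pos: [0.511, -0.1675, 0.1044]
eef_rot: [0.611, -0.356, -0.611, -0.356]
ft_force: [0.5, -0.3, -0.5]
width: 0.0385
```

Call:
{"method": "arm_command", "body": {
  "targets": [
    [200, 2, 0, 0, 0, 0, 0],
    [200, 4, 0, 0, 0, 0, 0],
    [200, 6, 0, 0, 0, 0, 0],
    [200, 8, 0, 0, 0, 0, 0],
    [200, 10, 0, 0, 0, 0, 0],
    [200, 12, 0, 0, 0, 0, 0],
    [200, 12, 0, 0, 0, 0, 0]
  ]
}}

```text
time: 12.75
ee_pos: [0.511, -0.1675, 0.0923]
eef_rot: [0.611, -0.356, -0.611, -0.356]
ft_force: [3.4, 1.5, -2.2]
width: 0.0389
```

Call:
{"method": "arm_command", "body": {
  "targets": [
    [200, 1, -0.3, 0, 0, 0, 0],
    [200, 2, -0.3, 0, 0, 0, 0],
    [200, 3, -0.3, 0, 0, 0, 0],
    [200, 4, -0.3, 0, 0, 0, 0],
    [200, 4, -0.3, 0, 0, 0, 0],
    [200, 4, -0.3, 0, 0, 0, 0]
  ]
}}

```text
time: 13.35
ee_pos: [0.5112, -0.1674, 0.0887]
eef_rot: [0.611, -0.356, -0.611, -0.356]
ft_force: [-0.8, 0.2, 4.6]
width: 0.0386
```

Call:
{"method": "arm_command", "body": {
  "targets": [
    [200, 1, 0, 0, 0, 0, 0],
    [200, 2, 0, 0, 0, 0, 0],
    [200, 3, 0, 0, 0, 0, 0],
    [200, 4, 0, 0, 0, 0, 0],
    [200, 4.5, 0, 0, 0, 0, 0],
    [200, 4.5, 0, 0, 0, 0, 0]
  ],
  "newtons": 60
}}

```text
time: 13.95
ee_pos: [0.5113, -0.1674, 0.0845]
eef_rot: [0.611, -0.356, -0.611, -0.356]
ft_force: [-2.4, 1.6, 8.6]
width: 0.0389
```

Call:
{"method": "arm_command", "body": {
  "targets": [
    [200, 0.5, 0, 0, 0, 0, 0],
    [200, 1, 0, 0, 0, 0, 0],
    [200, 1.5, 0, 0, 0, 0, 0],
    [200, 2, 0, 0, 0, 0, 0],
    [200, 2, 0, 0, 0, 0, 0],
    [200, 2, 0, 0, 0, 0, 0]
  ]
}}

```text
time: 14.55
ee_pos: [0.5114, -0.1674, 0.0831]
eef_rot: [0.611, -0.356, -0.611, -0.356]
ft_force: [-4.3, 0.9, 14.6]
width: 0.0388
```

Call:
{"method": "arm_command", "body": {
  "targets": [
    [200, 0.5, 0, 0, 0, 0, 0],
    [200, 1, 0, 0, 0, 0, 0],
    [200, 1, 0, 0, 0, 0, 0],
    [200, 1, 0, 0, 0, 0, 0]
  ]
}}

```text
time: 14.95
ee_pos: [0.5115, -0.1674, 0.0829]
eef_rot: [0.611, -0.355, -0.611, -0.356]
ft_force: [-8.1, 3.5, 23.7]
width: 0.0388
```

Run:
```python
from h import *
for i in range(3):
    s=read_state();print(s["time"],s["ee_pos"].round(4),s["ft_force"].round(1),s["width"]); im=camera("side")[:,:,::-1]
cv2.imwrite("pics/side9.png",im);crop(im,310,240,100,75,8,"s9.png")
w=camera("wrist")[:,:,::-1];cv2.imwrite("pics/w9.png",w);cv2.imwrite("pics/top9.png",camera("top")[:,:,::-1])
from ov import overlay
overlay("pics/w9.png",s,0,-0.6,0.2,-22,"w9o.png")
```

```text
14.95 [ 0.5115 -0.1674  0.0829] [-8.1  3.5 23.7] 0.03875785540377652
15.0 [ 0.5115 -0.1674  0.0829] [-7.3  3.1 24. ] 0.03863075897297409
15.05 [ 0.5115 -0.1675  0.0829] [-8.6  3.6 24.5] 0.03851939049413622
```

View pics/s9.png

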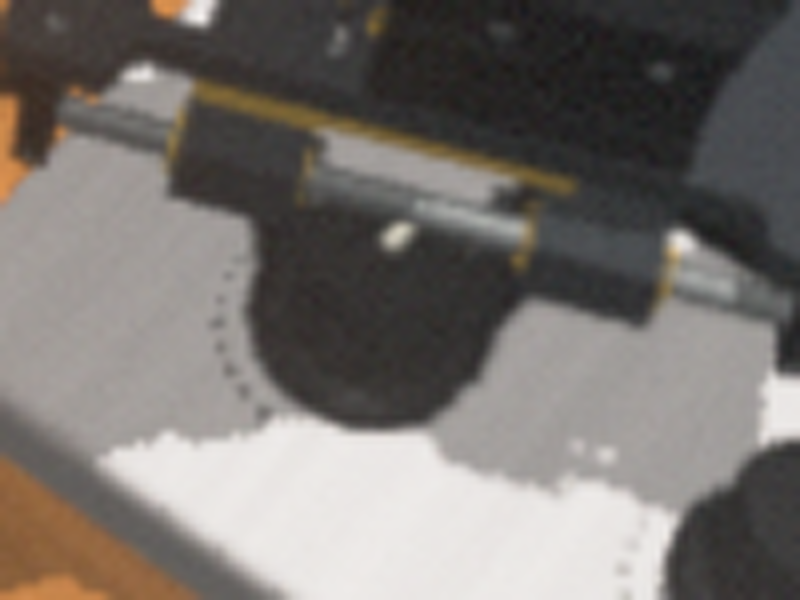

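View pics/w9o.png

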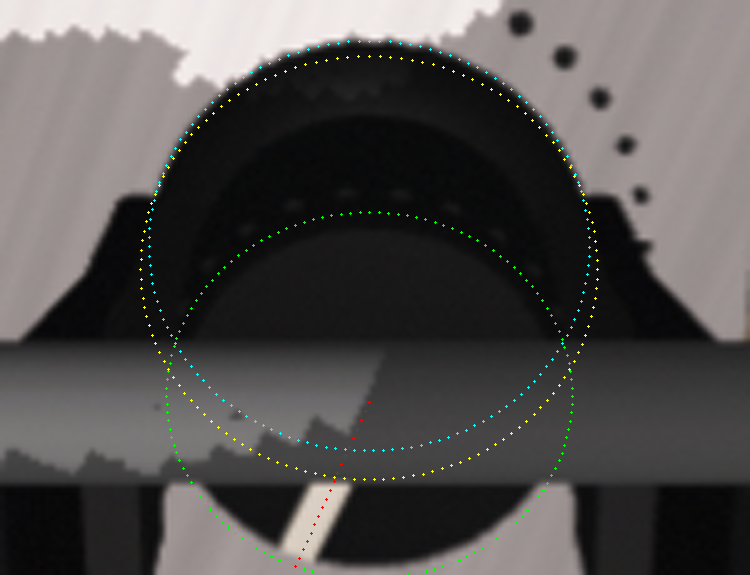

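View pics/top9.png

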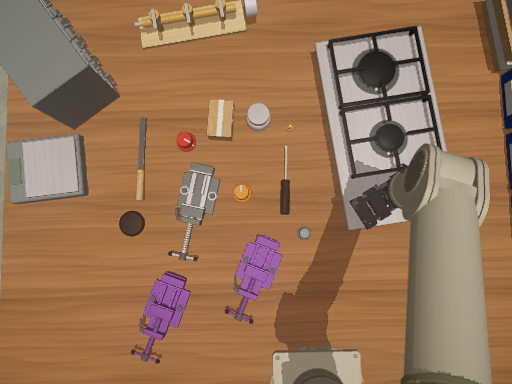

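Call:
{"method": "arm_command", "body": {
  "targets": [
    [200, 0, 0.3, 0, 0, 0, 0],
    [200, 0, 0.3, 0, 0, 0, 0],
    [200, 0, 0.3, 0, 0, 0, 0],
    [200, 0, 0.3, 0, 0, 0, 0],
    [200, 0, 0.3, 0, 0, 0, 0],
    [200, 0, 0.3, 0, 0, 0, 0]
  ]
}}

```text
time: 15.8
ee_pos: [0.5115, -0.1674, 0.0829]
eef_rot: [0.611, -0.355, -0.611, -0.356]
ft_force: [-7.3, 3.0, 23.0]
width: 0.039
```

Run:
```python
from bench import *
print(close_job()); s=read_state(); print(s["time"],s["ee_pos"],s["ft_force"])
```

```text
the job is handed in; nothing more can be done
None
the job is handed in; nothing more can be done
```

The knob is fitted on the bare tap and the spindle is pushed right in; I handed the job in at 15.8 s, still gripping and pressing.

- **Vise and knob:** I slid the grey vise's jaw 35 mm open by its ends and lifted the black knob out. I then turned it about 43° so its pointer and flat point to the burners.
- **Insertion:** The knob slid on with little force and met the blind end of the bore at the expected height.
- **Pressing:** It then went in about 6 mm and stopped. The skirt came to about 1.4 mm above the steel by measurement, against 2 mm expected, which is within calibration error.
- **Last checks:** The press was steady at about 23 N against the 11 N spring, with the TCP no longer moving. The knob had not slipped in the grip. In the top view the other things on the bench are where they were.
- **Not fully clean:** A sideways force of about 8 N stayed on the knob while pressing. A 0.3 mm correction barely reduced it.

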